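Close the muzzle of the clay extruder: two spacer rings, then the bayonet collar

TASK

Get the clay extruder ready for pulling a hollow teapot handle: lay exactly two of the four spacer rings from the plywood board over the core on the upright muzzle, one on the other, and leave the other two on the board. Then set the knurled collar over them, lip up, turn it until the keyways hidden in its skirt drop over the pins on the barrel, and push it fully home against the sprung seat; finish still holding it pushed home, so that the latches could be thrown. Do not disturb the plunger, the wooden modelling tool or the knife.

Things in the scene. Friction and masses are not known exactly. Their poses are not given: they have to be found in the camera images.
- stand: round grey cast stand bolted down, holding the extruder barrel upright, muzzle up. Foot 132 mm across; above it 68 mm across, up to 52 mm above the bench. Its clamp bolt reaches 60 mm from the axis. Two open wire latches hang on a band round the barrel, within 48 mm of the axis, none above 130 mm. Origin: centre of its underside, z up
- muzzle (a point): centre of the barrel's rim, 160 mm above the bench, z up. Steel barrel, 44 mm across, rim bevelled over 4 mm. Three pins, 6 mm thick, 120 degrees apart, stick 3.6 mm out of its side, their tops 8 mm below the rim. The barrel is clamped fast at any rotation: the pins point differently each run and this frame does not tell it
- core_tip (a point): top of the fixed round core in the middle of the muzzle, 28 mm above the rim; 18 mm across, the last 7 mm tapering to 10 mm. The rings go over it (2 mm play all round)
- seat (a joint): the sprung seat for the rings, round the core: 0 when up, 4 mm proud of the rim; 0.004 (m) when pressed flush with the rim, its stop. It pushes up with 4 N at 0 and 12 N at 0.004. First ring's underside rests 4 mm above the rim, the second's 12 mm, while the seat is up
- collar: knurled aluminium bayonet collar, 61 mm across (62 over the knurl), 40 mm tall, about 200 g, standing on the bench lip up. Origin: centre of its underside, z up. Skirt 34 mm deep, bore 47 mm, with three keyways 120 degrees apart, about 11 mm wide, running up its inside; nothing outside shows where. At a wrong angle its underside rests on the pins, 8 mm below the rim
- collar_top (a point): centre of the collar's top, 40 mm above its underside: a lip 6 mm thick with a 26 mm opening that lets the core through. With keyways over pins (within 0.1 rad; any third of a turn passes one such place) the collar goes down 6 mm freely, then 4 mm against the spring. Fully home, its underside is 18 mm below the rim. It springs up if let go
- board: square plywood board, 200 mm by 200 mm, 9 mm thick, fixed on the bench; the four rings lie on it about 100 mm apart. Origin: centre of its underside, z up; edges along x and y
- ring1: one of four identical plain steel spacer rings, outside diameter 36 mm, hole 22 mm, 8 mm thick, 40 g; lies flat at the start. Origin: centre of its underside, z up
- ring2: one of four identical plain steel spacer rings, outside diameter 36 mm, hole 22 mm, 8 mm thick, 40 g; lies flat at the start. Origin: centre of its underside, z up
- ring3: one of four identical plain steel spacer rings, outside diameter 36 mm, hole 22 mm, 8 mm thick, 40 g; lies flat at the start. Origin: centre of its underside, z up
- ring4: one of four identical plain steel spacer rings, outside diameter 36 mm, hole 22 mm, 8 mm thick, 40 g; lies flat at the start. Origin: centre of its underside, z up
- plunger: the extruder's plunger, lying on the bench, to be left alone: steel rod 200 mm along its x, wooden cross handle 110 mm long at the -x end, white piston disc 36 mm across at the +x end. Origin: on the bench below the rod's middle
- modelling_tool: flat wooden modelling tool, 150 mm long (along its x), 8 mm thick, on the bench, to be left alone. Origin: on the bench below its handle's middle
- fettling_knife: fettling knife, 183 mm long along its x, wooden handle 15 mm thick to -x, on the bench, to be left alone. Origin: on the bench below the joint of handle and blade

How it is judged:
On the way, in this order (a step that is already met when the one before it is completed fails the run):
1. exactly two rings lie flat on the muzzle round the core, let go, the other two on the board ((((horizontal distance between ring1 and muzzle below 0.005 m and z of ring1 in the frame of muzzle between -0.003 and 0.0225 m and angle between the z axis of ring1 and the z axis of muzzle, either way round below 0.12 rad) and contact force between the fingers and ring1 below 0.5 N and (horizontal distance between ring2 and muzzle below 0.005 m and z of ring2 in the frame of muzzle between -0.003 and 0.0225 m and angle between the z axis of ring2 and the z axis of muzzle, either way round below 0.12 rad) and contact force between the fingers and ring2 below 0.5 N and (height (world z) of ring3 below 0.013 m and horizontal distance between ring3 and board below 0.13 m) and (height (world z) of ring4 below 0.013 m and horizontal distance between ring4 and board below 0.13 m)) or ((horizontal distance between ring1 and muzzle below 0.005 m and z of ring1 in the frame of muzzle between -0.003 and 0.0225 m and angle between the z axis of ring1 and the z axis of muzzle, either way round below 0.12 rad) and contact force between the fingers and ring1 below 0.5 N and (height (world z) of ring2 below 0.013 m and horizontal distance between ring2 and board below 0.13 m) and (horizontal distance between ring3 and muzzle below 0.005 m and z of ring3 in the frame of muzzle between -0.003 and 0.0225 m and angle between the z axis of ring3 and the z axis of muzzle, either way round below 0.12 rad) and contact force between the fingers and ring3 below 0.5 N and (height (world z) of ring4 below 0.013 m and horizontal distance between ring4 and board below 0.13 m)) or ((horizontal distance between ring1 and muzzle below 0.005 m and z of ring1 in the frame of muzzle between -0.003 and 0.0225 m and angle between the z axis of ring1 and the z axis of muzzle, either way round below 0.12 rad) and contact force between the fingers and ring1 below 0.5 N and (height (world z) of ring2 below 0.013 m and horizontal distance between ring2 and board below 0.13 m) and (height (world z) of ring3 below 0.013 m and horizontal distance between ring3 and board below 0.13 m) and (horizontal distance between ring4 and muzzle below 0.005 m and z of ring4 in the frame of muzzle between -0.003 and 0.0225 m and angle between the z axis of ring4 and the z axis of muzzle, either way round below 0.12 rad) and contact force between the fingers and ring4 below 0.5 N) or ((height (world z) of ring1 below 0.013 m and horizontal distance between ring1 and board below 0.13 m) and (horizontal distance between ring2 and muzzle below 0.005 m and z of ring2 in the frame of muzzle between -0.003 and 0.0225 m and angle between the z axis of ring2 and the z axis of muzzle, either way round below 0.12 rad) and contact force between the fingers and ring2 below 0.5 N and (horizontal distance between ring3 and muzzle below 0.005 m and z of ring3 in the frame of muzzle between -0.003 and 0.0225 m and angle between the z axis of ring3 and the z axis of muzzle, either way round below 0.12 rad) and contact force between the fingers and ring3 below 0.5 N and (height (world z) of ring4 below 0.013 m and horizontal distance between ring4 and board below 0.13 m)) or ((height (world z) of ring1 below 0.013 m and horizontal distance between ring1 and board below 0.13 m) and (horizontal distance between ring2 and muzzle below 0.005 m and z of ring2 in the frame of muzzle between -0.003 and 0.0225 m and angle between the z axis of ring2 and the z axis of muzzle, either way round below 0.12 rad) and contact force between the fingers and ring2 below 0.5 N and (height (world z) of ring3 below 0.013 m and horizontal distance between ring3 and board below 0.13 m) and (horizontal distance between ring4 and muzzle below 0.005 m and z of ring4 in the frame of muzzle between -0.003 and 0.0225 m and angle between the z axis of ring4 and the z axis of muzzle, either way round below 0.12 rad) and contact force between the fingers and ring4 below 0.5 N) or ((height (world z) of ring1 below 0.013 m and horizontal distance between ring1 and board below 0.13 m) and (height (world z) of ring2 below 0.013 m and horizontal distance between ring2 and board below 0.13 m) and (horizontal distance between ring3 and muzzle below 0.005 m and z of ring3 in the frame of muzzle between -0.003 and 0.0225 m and angle between the z axis of ring3 and the z axis of muzzle, either way round below 0.12 rad) and contact force between the fingers and ring3 below 0.5 N and (horizontal distance between ring4 and muzzle below 0.005 m and z of ring4 in the frame of muzzle between -0.003 and 0.0225 m and angle between the z axis of ring4 and the z axis of muzzle, either way round below 0.12 rad) and contact force between the fingers and ring4 below 0.5 N))), for 0.2 s.
2. the collar is keyed over the pins and pushed home by the fingers (z of collar in the frame of muzzle below -0.016 m and horizontal distance between collar and muzzle below 0.004 m and angle between collar's own z axis and vertical below 0.06 rad and contact force between the fingers and collar above 3 N), for 0.3 s.
At the end, for the whole second after the job is handed in: Two rings lie flat round the core on the muzzle (within 5 mm of centre), the other two on the board; the collar is upright, within 4 mm of centre, keyed over the pins, its underside at least 16 mm below the muzzle rim (fully home 18 mm), with the fingers still on it (over 3 N) (all of step 2 and (((horizontal distance between ring1 and muzzle below 0.005 m and z of ring1 in the frame of muzzle between -0.003 and 0.0225 m and angle between the z axis of ring1 and the z axis of muzzle, either way round below 0.12 rad) and (horizontal distance between ring2 and muzzle below 0.005 m and z of ring2 in the frame of muzzle between -0.003 and 0.0225 m and angle between the z axis of ring2 and the z axis of muzzle, either way round below 0.12 rad) and (height (world z) of ring3 below 0.013 m and horizontal distance between ring3 and board below 0.13 m) and (height (world z) of ring4 below 0.013 m and horizontal distance between ring4 and board below 0.13 m)) or ((horizontal distance between ring1 and muzzle below 0.005 m and z of ring1 in the frame of muzzle between -0.003 and 0.0225 m and angle between the z axis of ring1 and the z axis of muzzle, either way round below 0.12 rad) and (height (world z) of ring2 below 0.013 m and horizontal distance between ring2 and board below 0.13 m) and (horizontal distance between ring3 and muzzle below 0.005 m and z of ring3 in the frame of muzzle between -0.003 and 0.0225 m and angle between the z axis of ring3 and the z axis of muzzle, either way round below 0.12 rad) and (height (world z) of ring4 below 0.013 m and horizontal distance between ring4 and board below 0.13 m)) or ((horizontal distance between ring1 and muzzle below 0.005 m and z of ring1 in the frame of muzzle between -0.003 and 0.0225 m and angle between the z axis of ring1 and the z axis of muzzle, either way round below 0.12 rad) and (height (world z) of ring2 below 0.013 m and horizontal distance between ring2 and board below 0.13 m) and (height (world z) of ring3 below 0.013 m and horizontal distance between ring3 and board below 0.13 m) and (horizontal distance between ring4 and muzzle below 0.005 m and z of ring4 in the frame of muzzle between -0.003 and 0.0225 m and angle between the z axis of ring4 and the z axis of muzzle, either way round below 0.12 rad)) or ((height (world z) of ring1 below 0.013 m and horizontal distance between ring1 and board below 0.13 m) and (horizontal distance between ring2 and muzzle below 0.005 m and z of ring2 in the frame of muzzle between -0.003 and 0.0225 m and angle between the z axis of ring2 and the z axis of muzzle, either way round below 0.12 rad) and (horizontal distance between ring3 and muzzle below 0.005 m and z of ring3 in the frame of muzzle between -0.003 and 0.0225 m and angle between the z axis of ring3 and the z axis of muzzle, either way round below 0.12 rad) and (height (world z) of ring4 below 0.013 m and horizontal distance between ring4 and board below 0.13 m)) or ((height (world z) of ring1 below 0.013 m and horizontal distance between ring1 and board below 0.13 m) and (horizontal distance between ring2 and muzzle below 0.005 m and z of ring2 in the frame of muzzle between -0.003 and 0.0225 m and angle between the z axis of ring2 and the z axis of muzzle, either way round below 0.12 rad) and (height (world z) of ring3 below 0.013 m and horizontal distance between ring3 and board below 0.13 m) and (horizontal distance between ring4 and muzzle below 0.005 m and z of ring4 in the frame of muzzle between -0.003 and 0.0225 m and angle between the z axis of ring4 and the z axis of muzzle, either way round below 0.12 rad)) or ((height (world z) of ring1 below 0.013 m and horizontal distance between ring1 and board below 0.13 m) and (height (world z) of ring2 below 0.013 m and horizontal distance between ring2 and board below 0.13 m) and (horizontal distance between ring3 and muzzle below 0.005 m and z of ring3 in the frame of muzzle between -0.003 and 0.0225 m and angle between the z axis of ring3 and the z axis of muzzle, either way round below 0.12 rad) and (horizontal distance between ring4 and muzzle below 0.005 m and z of ring4 in the frame of muzzle between -0.003 and 0.0225 m and angle between the z axis of ring4 and the z axis of muzzle, either way round below 0.12 rad)))); the arm keeps its last pose, push and grip.
It fails at once if the plunger is disturbed (moved more than 30 mm) (distance of plunger from where it was at the start of the episode above 0.03 m).
It fails at once if the modelling tool is disturbed (moved more than 30 mm) (distance of modelling_tool from where it was at the start of the episode above 0.03 m).
It fails at once if the fettling knife is disturbed (moved more than 30 mm) (distance of fettling_knife from where it was at the start of the episode above 0.03 m).
It also fails if it takes over 72 s, if anything falls off the work surface, if the arm or the gripper's body presses on something with over 40 N, if the wrist force passes 120 N, or if a joint passes its speed limit or range.

ROBOT

A 6-joint arm with a two-finger parallel gripper is mounted at the origin on the work surface. World frame = base frame: x ahead of the robot, y to its left, z up, the work surface at z = 0. Lengths are in m, angles in rad, forces in N, time in s.
With the tool pointing down it reaches from about 0.225 to 0.875 m from the base axis. Payload 3.4 kg.
Tool frame: the origin (TCP) lies on the centre line of the jaws, within the pads' length; the fingertips stand 22 mm ahead of it and the grasp point (between the pads) lies 3 mm ahead of it; z points along the fingers, y is the line along which they close (so a half turn about z gives the same grasp; the last joint's range is limited). The gripper opens to 85 mm and grips with 20 to 120 N. Pads are 22 mm wide; open, the fingers measure 114 mm over their backs; the gripper's body (76 mm by 85 mm) begins 54 mm behind the grasp point. The pads swing forward as they close: fully open they stand 13 mm farther back than shut.
Start: joints at [1.094, 0.276, 1.505, -0, 1.361, -0.121], TCP at [0.2, 0.539, 0.253] pointing down, gripper open.
Joint ranges: [-2.89, 2.89], [-0.75, 2.08], [0.22, 2.7], [-1.18, 4.32], [0.11, 2.71], [-2.7, 2.7]. Speed limits (rad/s): [2.57, 2.57, 3.14, 3.14, 3.14, 3.14].

INTERFACE

Orientations are given as a unit quaternion [w, x, y, z].
In Python, from rig import manip gives the robot as it stands.
- The arm moves only by the shell command python3 steer.py 'ROWS' [OPENING] [FORCE]. ROWS is rows parted by semicolons, their numbers by spaces, 1 to 5 of them, each of 4 numbers: dx, dy, dz in m, then a turn about the tool's z in rad; each row shifts and turns the commanded pose from where the row before left it, along the tool's axes as they then stand; what a row does not reach is not made up. A row lasts 1/12 s, in which the tool goes at most 0.0417 m and 0.125 rad, less where a joint would pass 70% of its speed; a pose out of reach is approached as far as the arm can. OPENING is the finger opening in m, set as the command begins (- or left out keeps the last). The fingers move at their own pace and stop on an object; FORCE is the grip in N (left out, the last holds). Time passes only in rows, so rows that do not move let the fingers close. It prints the time, the measured TCP pose, the force, the opening and the grip force at its end.
- manip.get_state(): the state, without advancing time (a new reading comes with each control period).
- manip.get_image(name): name is "scene" or "top"; returns a dict with "img" (384x512x3 uint8, red, green, blue), "camera_matrix" (3x3 intrinsics, pixels), "k1" (the pictures are not rectified: a ray, as slopes to the right and down, at radius r is drawn at 1 + k1 r^2 times it, then the intrinsics apply), "T" (4x4, takes a point from camera to world coordinates). Camera axes: x right, y down, z forward; pixel columns grow to the right and rows downward; lengths in m; the calibration is good to about 2 mm. A picture is of the moment at which its call begins. There is no depth.
- manip.sign_off(): hands the job in; it is judged then, once.
The state is a dict: "clock": time; "qpos": joint angles; "qd": joint speeds; "effort": joint torques, N m; "position": TCP position; "ee_rot": TCP orientation; "contact_force": force on the tool from outside, world axes, zero at the start; "moment": the same for the moment, N m; "width": finger opening in m; "gripper_force": force on a finger pad.
Only numpy, scipy, OpenCV 4.12 (cv2) and the standard library are available. Lean on these libraries where they do the work, as an engineer would, in place of code of your own. Each camera call takes 0.05 s, during which the arm holds its last target. There are 200 camera calls.

## Working session

There is one attempt and no reset: what is moved stays moved. The work goes in short steps, Python scripts to look and compute and a shell command to move; the robot and the scene stay as the last step left them, time stands still between calls to the robot, and variables do not carry over. Pictures are saved under pics/ and viewed, at most 10 in all, crops included, and the job is handed in when it is done.

```bash
ls; mkdir -p pics
python3 - <<'E'
from rig import manip
import cv2,numpy as np,pickle
d={}
for n in("scene","top"):
    r=manip.get_image(n); d[n]=r
    cv2.imwrite(f"pics/{n}0.png",r["img"][:,:,::-1]); print(n,r["camera_matrix"].tolist(),r["k1"],np.round(r["T"],3).tolist())
pickle.dump(d,open("d0.pkl","wb"))
print(manip.get_state())
E
```

```text
pics
rig.py
steer.py
scene [[480.550356484018, 0.0, 253.57986066807706], [0.0, 480.550356484018, 188.349400121497], [0.0, 0.0, 1.0]] -0.015474083015232678 [[0.842, 0.363, -0.399, 1.084], [0.539, -0.579, 0.612, -0.718], [-0.009, -0.73, -0.683, 0.939], [0.0, 0.0, 0.0, 1.0]]
top [[417.56990900287394, 0.0, 258.4166471064025], [0.0, 417.56990900287394, 194.30753126922886], [0.0, 0.0, 1.0]] -0.14494392236306505 [[0.024, -0.996, 0.086, 0.474], [-0.999, -0.022, 0.023, -0.017], [-0.021, -0.087, -0.996, 1.414], [0.0, 0.0, 0.0, 1.0]]
{'clock': 0.1, 'qpos': array([ 1.09399227e+00,  2.76536397e-01,  1.50598132e+00, -2.00334782e-05,
        1.36073580e+00, -1.21025339e-01]), 'qd': array([-0.00091187, -0.00067671, -0.00424341,  0.00045241,  0.00054011,
        0.00232986]), 'effort': array([ 2.56950254e-03, -4.17696512e+01, -2.46405762e+01,  2.41555072e-04,
        5.71331300e-03,  1.74138438e-05]), 'position': array([0.20010842, 0.53859276, 0.2525336 ]), 'ee_rot': array([-2.35187105e-04,  1.76950511e-01,  9.84219400e-01, -7.96490038e-04]), 'contact_force': array([ 0.89730927, -0.28224955, -0.40877786]), 'moment': array([-0.01050338, -0.0496312 , -0.04245344]), 'gripper_force': 0.0, 'width': 0.08534949826571382}
```

View pics/scene0.png

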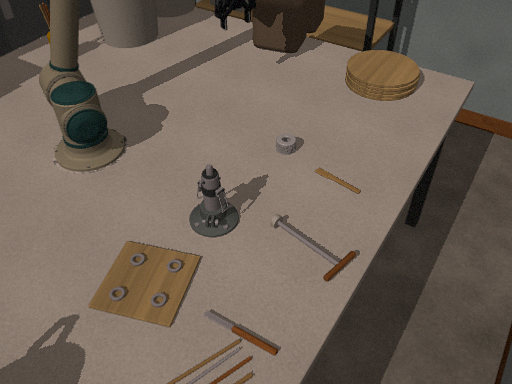

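View pics/top0.png

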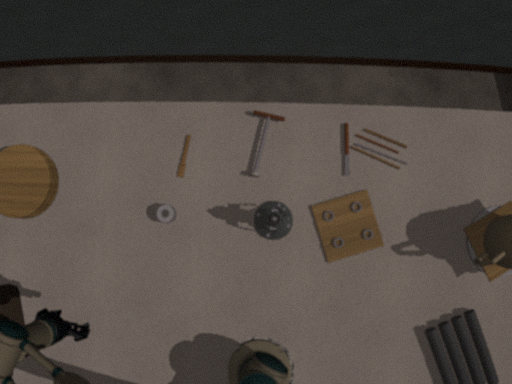

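The scene view shows the stand at about (213,205), with the core tip at (209,169), the collar at (286,144) and the board with four rings around (146,280). In the top view the stand is at (272,219), the collar at (165,213), and the rings at (326,215), (355,207), (337,242) and (367,235). The plunger, tool and knife lie away from these, to the far-x side.

```bash
cat > h.py <<'E'
import cv2,numpy as np
def ray(r,uv):
    K=np.array(r["camera_matrix"]);k=r["k1"];p=np.array([(uv[0]-K[0,2])/K[0,0],(uv[1]-K[1,2])/K[1,1]])
    q=p.copy()
    for _ in range(20): q=p/(1+k*(q@q))
    T=np.array(r["T"]);d=T[:3,:3]@np.array([q[0],q[1],1]);return T[:3,3],d/np.linalg.norm(d)
def plane(r,uv,z):
    o,d=ray(r,uv);return (o+d*(z-o[2])/d[2])
def proj(r,X):
    T=np.array(r["T"]);K=np.array(r["camera_matrix"]);c=T[:3,:3].T@(np.array(X)-T[:3,3]);q=c[:2]/c[2];q=q*(1+r["k1"]*(q@q));return q*[K[0,0],K[1,1]]+K[:2,2]
def tri(r1,u1,r2,u2):
    a,d=ray(r1,u1);b,e=ray(r2,u2)
    s=np.linalg.lstsq(np.c_[d,-e],b-a,rcond=None)[0];p,q=a+s[0]*d,b+s[1]*e
    return (p+q)/2,np.linalg.norm(p-q)
E
python3 - <<'E'
import pickle,cv2,numpy as np
from h import *
d=pickle.load(open("d0.pkl","rb"))
for n,box in(("top",(300,180,395,270)),("scene",(85,235,205,330))):
    im=d[n]["img"];hsv=cv2.cvtColor(im,cv2.COLOR_RGB2HSV);x0,y0,x1,y1=box
    board=((hsv[...,1]>85)).astype(np.uint8);b=np.zeros_like(board);b[y0:y1,x0:x1]=board[y0:y1,x0:x1]
    c,_=cv2.findContours(b,cv2.RETR_EXTERNAL,cv2.CHAIN_APPROX_NONE);c=max(c,key=cv2.contourArea)
    hull=cv2.convexHull(c);rr=cv2.minAreaRect(hull)
    print(n,"board",plane(d[n],rr[0],.009),rr[1:], [plane(d[n],p,.009)[:2].round(3).tolist() for p in cv2.approxPolyDP(hull,6,True)[:,0]])
    m=np.zeros_like(b);cv2.fillPoly(m,[hull],1);m=cv2.erode(m,np.ones((5,5)))&(hsv[...,1]<75).astype(np.uint8)
    nn,l,st,ce=cv2.connectedComponentsWithStats(m)
    for i in range(1,nn):
        if st[i,4]>25:print(st[i],ce[i].round(1),plane(d[n],ce[i],.014 if n=="top" else .013).round(4))
a=d["top"]["img"][160:280,135:395];cv2.imwrite("pics/c1.png",cv2.resize(a,None,fx=3,fy=3,interpolation=2)[:,:,::-1])
a=d["scene"]["img"][120:250,180:310];cv2.imwrite("pics/c2.png",cv2.resize(a,None,fx=4.5,fy=4.5,interpolation=2)[:,:,::-1])
E
```

```text
top board [ 0.49654374 -0.28301551  0.009     ] ((59.577110290527344, 59.420997619628906), 72.9794692993164) [[0.619, -0.349], [0.437, -0.408], [0.377, -0.222], [0.56, -0.162]]
[351 202  11  10  64] [356.3 206.6] [ 0.5611 -0.3146  0.014 ]
[323 211  12  10  66] [328.4 215.4] [ 0.5297 -0.2205  0.014 ]
[362 229  11  11  73] [367.4 233.9] [ 0.4701 -0.353   0.014 ]
[332 237  12  11  71] [338.  242.3] [ 0.4404 -0.2538  0.014 ]
scene board [ 0.49607759 -0.29285198  0.009     ] ((97.25679016113281, 76.39871978759766), 14.03624439239502) [[0.375, -0.222], [0.563, -0.164], [0.624, -0.351], [0.435, -0.412]]
[130 253  15  13 118] [136.9 259.2] [ 0.4392 -0.2544  0.013 ]
[167 259  15  14 114] [174.1 265.3] [ 0.5282 -0.2203  0.013 ]
[109 287  16  14 129] [116.6 293.3] [ 0.4679 -0.3536  0.013 ]
[151 293  16  15 135] [158.4 299.6] [ 0.5601 -0.315   0.013 ]
```

View pics/c1.png

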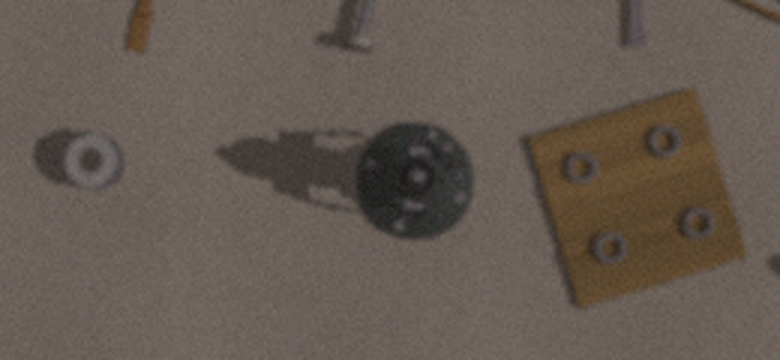

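View pics/c2.png

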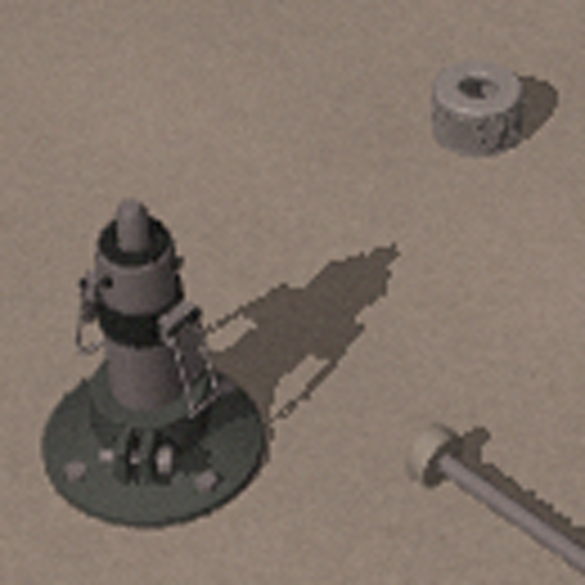

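The top crop shows the core tip near (419,178), the collar lip centre near (92,160) and four rings on the board. The scene crop shows the tip at (130,203), the collar opening at (477,87), and one pin at (105,283) with a second on the silhouette at (178,262). Next I'll refine the axis and the collar.

Run:
```python
import pickle,cv2,numpy as np
from h import *
d=pickle.load(open("d0.pkl","rb"));t,s=d["top"],d["scene"]
f=lambda o,k,x,y:(o[0]+(x+.5)/k-.5,o[1]+(y+.5)/k-.5)
tt=f((135,160),3,419,178);ss=f((180,120),4.5,131,206)
print("tip",tri(t,tt,s,ss),plane(t,tt,.188),plane(s,ss,.188))
ct=f((135,160),3,92,160);cs=f((180,120),4.5,477,87)
print("collar",tri(t,ct,s,cs),plane(t,ct,.04),plane(s,cs,.04))
# foot: dark greenish mask
for n,r,b in(("top",t,(245,190,300,250)),("scene",s,(180,180,245,245))):
    g=cv2.GaussianBlur(r["img"],(3,3),0).astype(int);x0,y0,x1,y1=b
    m=np.zeros(g.shape[:2],np.uint8);m[y0:y1,x0:x1]=((g[...,0]-g[...,1])<=-1)[y0:y1,x0:x1]
    m=cv2.morphologyEx(m,cv2.MORPH_OPEN,np.ones((3,3)))
    c,_=cv2.findContours(m,cv2.RETR_EXTERNAL,cv2.CHAIN_APPROX_NONE);c=max(c,key=cv2.contourArea);h=cv2.convexHull(c)
    e=cv2.fitEllipse(h);print(n,"foot",e,plane(r,e[0],.01)[:2].round(4))
# bright collar lip in top
g=t["img"].astype(int).mean(2);m=np.zeros(g.shape,np.uint8);m[195:232,148:185]=(g>np.median(g[195:232,180:200])+14)[195:232,148:185]
c,_=cv2.findContours(m,cv2.RETR_EXTERNAL,cv2.CHAIN_APPROX_NONE);c=max(c,key=cv2.contourArea);e=cv2.minEnclosingCircle(c);print(e,plane(t,e[0],.04),e[1]*2/417*1.374)
for p,q in(((105,283),"pinA"),((178,262),"pinB")):
    P=plane(s,f((180,120),4.5,*p),.149);print(q,P)
```

```text
tip (array([ 0.50976525, -0.0357399 ,  0.18763777]), np.float64(0.002291892982370593)) [ 0.50888382 -0.0364786   0.188     ] [ 0.51090316 -0.03531328  0.188     ]
collar (array([0.52436203, 0.32374191, 0.04154944]), np.float64(0.000687489179871839)) [0.52414176 0.32391298 0.04      ] [0.52363299 0.32580925 0.04      ]Traceback (most recent call last):
  File "<stdin>", line 14, in <module>
ValueError: max() iterable argument is empty
```

```bash
cat >> h.py <<'E'
def rel(t):
    from rig import manip
    from scipy.spatial.transform import Rotation as R
    s=manip.get_state();w,x,y,z=s["ee_rot"];r=R.from_quat([x,y,z,w])
    print("rel",r.inv().apply(np.array(t)-s["position"]).round(4),"pos",s["position"].round(4),"toolx",r.apply([1,0,0]).round(3),"tooly",r.apply([0,1,0]).round(3),"q",s["qpos"].round(2),"F",s["contact_force"].round(1),"w",round(s["width"],4),"t",s["clock"])
E
M='-.025 -.033 0 0;-.025 -.033 0 0;-.025 -.033 0 0;-.025 -.033 0 0;-.025 -.033 0 0'
python3 steer.py '-.025 -.033 0 0;-.025 -.033 0 0;-.025 -.033 0 0;-.025 -.033 0 0;-.025 -.033 0 0' 0.05 30
python3 steer.py '-.025 -.033 0 0;-.025 -.033 0 0;-.025 -.033 0 0;-.025 -.033 0 0;-.025 -.033 0 0'
python3 steer.py '-.025 -.033 0 0;-.025 -.033 0 0;-.025 -.033 0 0;-.025 -.033 0 0;-.025 -.033 0 0'
python3 steer.py '-.025 -.033 0 0;-.025 -.033 0 0;-.025 -.033 0 0;-.025 -.033 0 0;0 0 0 0'
python3 -c "from h import *;rel([.4398,-.2541,.1])"
```

```text
clock: 0.52
position: [0.2598, 0.3389, 0.2528]
ee_rot: [-0.0, 0.176, 0.984, -0.0]
contact_force: [1.7, -0.3, 0.1]
width: 0.0499
gripper_force: 0.0
clock: 0.93
position: [0.3193, 0.1408, 0.2532]
ee_rot: [0.0, 0.177, 0.984, 0.0]
contact_force: [1.4, 0.3, 0.1]
width: 0.0501
gripper_force: 0.0
clock: 1.35
position: [0.3791, -0.0576, 0.2533]
ee_rot: [0.0, 0.177, 0.984, 0.0]
contact_force: [0.7, 0.6, -0.3]
width: 0.0499
gripper_force: 0.0
clock: 1.77
position: [0.4296, -0.2217, 0.2527]
ee_rot: [0.001, 0.179, 0.984, -0.002]
contact_force: [0.3, 1.0, 1.0]
width: 0.0499
gripper_force: 0.0
rel [-0.0204 -0.0261  0.1529] pos [ 0.4296 -0.2217  0.2527] toolx [-0.936  0.353 -0.004] tooly [ 0.353  0.936 -0.004] q [-0.62  0.14  1.69 -0.    1.31 -1.83] F [0.3 1.  1. ] w 0.0499 t 1.7667
```

```bash
python3 steer.py '0 0 .03 0;0 0 .03 0;0 0 .03 0;0 0 0 0;0 0 0 0' 
python3 -c "from h import *;rel([.4398,-.2541,.05])"
```

```text
clock: 2.18
position: [0.4261, -0.2133, 0.1622]
ee_rot: [-0.002, 0.177, 0.984, 0.001]
contact_force: [-0.2, 0.0, 0.0]
width: 0.0504
gripper_force: 0.0
rel [-0.0275 -0.0336  0.1121] pos [ 0.4261 -0.2133  0.1622] toolx [-0.937  0.348  0.004] tooly [0.348 0.937 0.001] q [-0.61  0.2   1.85  0.    1.09 -1.83] F [-0.2  0.   0. ] w 0.0504 t 2.1833
```

```bash
python3 steer.py '-.014 -.017 .03 0;-.0135 -.0166 .03 0;0 0 .03 0;0 0 .01 0;0 0 0 0' 
python3 -c "
from h import *;rel([.4398,-.2541,.035])
from rig import manip
for n in('scene','top'):
    r=manip.get_image(n);p=proj(r,[.4398,-.2541,.017]).astype(int);k=40;a=r['img'][p[1]-k:p[1]+k,p[0]-k:p[0]+k]
    a=cv2.resize(a,(390,390),interpolation=2)[:,:,::-1];o=a if n=='scene' else np.hstack([o,a])
cv2.imwrite('pics/g1.png',o)"
```

```text
clock: 2.6
position: [0.4404, -0.2545, 0.0624]
ee_rot: [-0.002, 0.177, 0.984, 0.001]
contact_force: [-0.5, 0.4, 0.1]
width: 0.0501
gripper_force: 0.0
rel [0.0006 0.0001 0.0274] pos [ 0.4404 -0.2545  0.0624] toolx [-0.937  0.348  0.004] tooly [0.348 0.937 0.001] q [-0.66  0.37  1.91  0.    0.87 -1.88] F [-0.5  0.4  0.1] w 0.0501 t 2.6
```

View pics/g1.png

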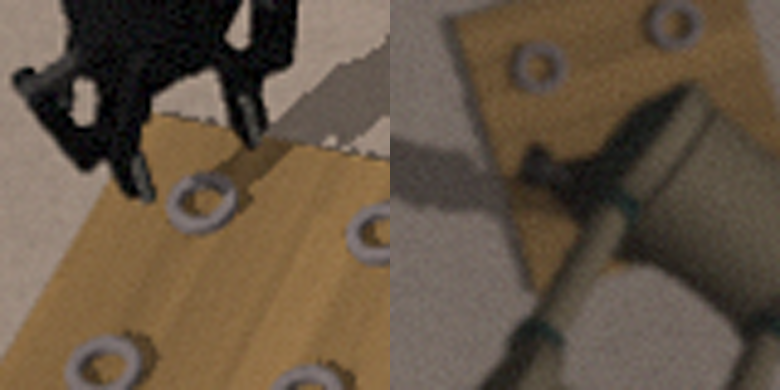

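The left half shows the fingers straddling ring A: ring at (200,203), fingertips at (147,195) and (255,140). The top view is blocked by the arm. I'll lower until I feel the board.

```bash
for i in 1; do python3 steer.py '0 0 .015 0;0 0 .01 0;0 0 0 0' ; python3 steer.py '0 0 .003 0;0 0 0 0'|sed -n 2,4p; python3 steer.py '0 0 .002 0;0 0 0 0'|sed -n 2,4p; done
```

```text
clock: 2.95
position: [0.441, -0.2547, 0.0385]
ee_rot: [-0.0, 0.177, 0.984, 0.0]
contact_force: [-0.4, -0.3, 0.1]
width: 0.0499
gripper_force: 0.0
position: [0.4415, -0.2553, 0.0359]
ee_rot: [0.0, 0.177, 0.984, -0.0]
contact_force: [-0.3, 0.1, 0.8]
position: [0.4414, -0.2553, 0.0336]
ee_rot: [0.0, 0.177, 0.984, -0.0]
contact_force: [0.5, 0.2, 0.7]
```

```bash
python3 steer.py '.0018 .0005 .002 0;0 0 0 0'|sed -n 2,4p; python3 steer.py '0 0 .0015 0;0 0 0 0'|sed -n 2,4p;python3 steer.py '0 0 .0015 0;0 0 0 0'|sed -n 2,4p
```

```text
position: [0.4393, -0.2538, 0.0311]
ee_rot: [-0.0, 0.177, 0.984, 0.0]
contact_force: [-0.2, 0.8, 0.5]
position: [0.4396, -0.2541, 0.0296]
ee_rot: [-0.0, 0.177, 0.984, 0.0]
contact_force: [0.6, -1.3, 0.2]
position: [0.4397, -0.2542, 0.0281]
ee_rot: [-0.0, 0.177, 0.984, 0.0]
contact_force: [-0.3, 0.6, -0.7]
```

```bash
python3 steer.py '0 0 -.001 0;0 0 0 0' 0.034 40; python3 steer.py '0 0 0 0;0 0 0 0;0 0 0 0' 0.03 40
```

```text
clock: 3.95
position: [0.4403, -0.2545, 0.0302]
ee_rot: [0.001, 0.177, 0.984, -0.0]
contact_force: [0.7, 1.3, 6.8]
width: 0.0343
gripper_force: 32.2
clock: 4.2
position: [0.4403, -0.2545, 0.0303]
ee_rot: [0.001, 0.177, 0.984, -0.0]
contact_force: [-0.5, 0.7, 6.5]
width: 0.0342
gripper_force: 39.6
```

```bash
python3 steer.py '0 0 -.01 0;0 0 -.04 0;0 0 -.04 0;0 0 -.04 0;0 0 -.04 0'; python3 steer.py '0 0 -.035 0;0 0 -.015 0;0 0 0 0;0 0 0 0';python3 -c "
from h import *;rel([.510,-.036,.245])"
```

```text
clock: 4.62
position: [0.4392, -0.2537, 0.2015]
ee_rot: [-0.0, 0.177, 0.984, 0.0]
contact_force: [0.2, -1.1, -1.0]
width: 0.0337
gripper_force: 40.0
clock: 4.95
position: [0.4397, -0.2541, 0.2501]
ee_rot: [0.001, 0.177, 0.984, -0.0]
contact_force: [0.2, 0.6, -1.0]
width: 0.0342
gripper_force: 40.0
rel [0.0101 0.2289 0.005 ] pos [ 0.4397 -0.2541  0.2501] toolx [-0.937  0.348 -0.002] tooly [ 0.348  0.937 -0.   ] q [-0.66  0.18  1.65  0.    1.32 -1.88] F [ 0.2  0.6 -1. ] w 0.0342 t 4.95
```

```bash
python3 steer.py '0.002 .035 0 0;.002 .04 0 0;.002 .04 0 0;.002 .04 0 0;.002 .04 0 0'; python3 steer.py '0 .024 0 0;0 .01 .005 0;0 0 0 0;0 0 0 0;0 0 0 0'; python3 -c "
from h import *;rel([.510,-.036,.22])
from rig import manip
import pickle
d={}
for n in('scene','top'):
    r=manip.get_image(n);d[n]=r;p=proj(r,[.51,-.036,.2]).astype(int);k=32;a=r['img'][p[1]-k:p[1]+k,p[0]-k:p[0]+k];print(p-k)
    a=cv2.resize(a,(384,384),interpolation=2)[:,:,::-1];o=a if n=='scene' else np.hstack([o,a])
cv2.imwrite('pics/g2.png',o);pickle.dump(d,open('d2.pkl','wb'))"
```

```text
clock: 5.37
position: [0.497, -0.0659, 0.2469]
ee_rot: [-0.002, 0.177, 0.984, 0.0]
contact_force: [0.1, -0.9, -0.1]
width: 0.0339
gripper_force: 40.1
clock: 5.78
position: [0.5093, -0.0372, 0.2432]
ee_rot: [-0.001, 0.177, 0.984, -0.0]
contact_force: [-0.4, 0.1, -0.1]
width: 0.0338
gripper_force: 40.1
rel [-0.0003  0.0014  0.0232] pos [ 0.5093 -0.0372  0.2432] toolx [-0.937  0.349  0.002] tooly [ 0.349  0.937 -0.001] q [-0.21  0.19  1.65 -0.    1.3  -1.42] F [-0.4  0.1 -0.1] w 0.0338 t 5.7833
[175 129]
[242 186]
```

View pics/g2.png

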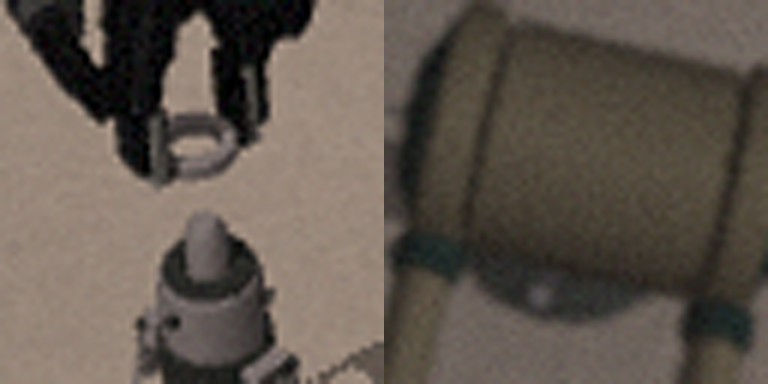

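Ring A is held flat between the fingers, hole centre about (196,146) in the left half, with the core tip at (206,215) below it. I'll check where the ring should project.

```bash
python3 -c "
import pickle;from h import *
r=pickle.load(open('d2.pkl','rb'))['scene']
for X in([.5093,-.0372,.2262],[.5093,-.0372,.2222],[.51,-.036,.188],[.51,-.036,.16]):print(((proj(r,X)-[175,129])*6+2.5).round(1))
g=r['img'][129:193,175:239].astype(int).mean(2).astype(int);print(g[17:32,22:44])"
```

```text
[191.6 147.9]
[192.4 155.8]
[202. 221.]
[207.  273.3]
[[ 29   6  21   7  43 139 148 144 144 142 140 141 143 121  26  10   8  13
   21  41  64  18]
 [ 41  23  14  11  32  69 144 138 136 121 117 121 118 144  40   5   3   3
   11  43  65  13]
 [  8   5  20  46  54  51 106  74  66  69  69  68  70  88  59  27  14  14
   12  52  63  19]
 [  0  12  33  81  70  21  73  71  69  60  60  60  64  67  71  78  39   4
   20  31  51  49]
 [ 14   3  29  77  62  38  67  54  52  49  51  53  56  47  66  78  83  32
    6  33  63 123]
 [  1  22  15  78  65  38  47  56  68  83  80  87  88  62  49 120 122  57
   23  27  53 104]
 [ 16   8  34  87  68  38  55  97 144 146 143 146 149 129  75 116 116  50
    1  45  70 115]
 [ 18  17   0  87  63  48 105 148 142 142 145 141 137 141 119 118 113  74
   61  93 143 146]
 [  6  11  11  94  62  53  66 141 138 140 138 135 117 119 114 114  72  75
  147 144 145 142]
 [ 15  13   2  74  67  63  36  61  86 112 115 110 114 109 102  75  57 117
  138 142 139 139]
 [ 18  13   0  74  65  58  44  63 119 120 116 114 113  81  64  56  99 141
  140 137 141 140]
 [ 50  20   3  50  73  62  22  47  96  94  87  81  75  72  68  99 140 139
  137 135 138 135]
 [115  69  53  73  68  61  36  69  92  91  85  90  86 107 121 139 138 137
  136 137 137 140]
 [138 143 124 100  80  67  89 138 128 123 121 144 142 141 138 137 138 138
  142 134 137 138]
 [136 135 140 126 107 139 140 139 137 143 143 141 138 134 138 135 137 139
  141 139 137 137]]
```

```bash
python3 steer.py '-.0005 .002 .015 0;0 0 .015 0;0 0 .005 0;0 0 0 0' |sed -n 2,4p
python3 steer.py '0 0 .004 0;0 0 .003 0;0 0 0 0' |sed -n 2,4p;python3 steer.py '0 0 .003 0;0 0 .002 0;0 0 0 0' |sed -n 2,4p
```

```text
position: [0.5101, -0.0351, 0.2081]
ee_rot: [-0.002, 0.178, 0.984, -0.0]
contact_force: [-0.2, 0.1, -0.3]
position: [0.5113, -0.0346, 0.2023]
ee_rot: [0.0, 0.177, 0.984, 0.0]
contact_force: [-0.2, -0.2, -0.8]
position: [0.5111, -0.0342, 0.197]
ee_rot: [-0.0, 0.177, 0.984, 0.0]
contact_force: [-1.2, 0.4, -0.1]
```

```bash
python3 steer.py '0 0 .005 0;0 0 .003 0;0 0 0 0' |sed -n 2,4p
python3 steer.py '0 0 .002 0;0 0 0 0' |sed -n 2,4p; python3 steer.py '0 0 .001 0;0 0 0 0' |sed -n 2,4p
```

```text
position: [0.5108, -0.0341, 0.1885]
ee_rot: [-0.001, 0.177, 0.984, 0.0]
contact_force: [0.9, 0.4, 0.1]
position: [0.5112, -0.0342, 0.1869]
ee_rot: [-0.0, 0.177, 0.984, 0.0]
contact_force: [-0.1, -0.0, -0.2]
position: [0.5113, -0.0343, 0.1862]
ee_rot: [-0.0, 0.177, 0.984, 0.0]
contact_force: [-1.0, 0.2, 0.6]
```

```bash
python3 steer.py '0 0 0 0;0 0 0 0;0 0 0 0' 0.05
python3 steer.py '0 0 -.01 0;0 0 -.02 0;0 0 -.03 0;0 0 0 0;0 0 0 0' |sed -n 1,4p
python3 -c "
from h import *;rel([.529,-.2204,.2])
from rig import manip
r=manip.get_image('scene');p=proj(r,[.51,-.036,.18]).astype(int);k=32;a=r['img'][p[1]-k:p[1]+k,p[0]-k:p[0]+k]
cv2.imwrite('pics/g3.png',cv2.resize(a,(384,384),interpolation=2)[:,:,::-1])"
```

```text
clock: 7.55
position: [0.5114, -0.0344, 0.1865]
ee_rot: [0.0, 0.177, 0.984, 0.0]
contact_force: [0.6, 0.1, -0.2]
width: 0.0498
gripper_force: 0.0
clock: 7.97
position: [0.5126, -0.0346, 0.2489]
ee_rot: [0.003, 0.177, 0.984, -0.0]
contact_force: [-0.5, 0.4, -0.5]
rel [-0.0798 -0.1685  0.0491] pos [ 0.5126 -0.0346  0.2489] toolx [-0.937  0.348 -0.005] tooly [0.348 0.937 0.001] q [-0.2   0.18  1.64  0.    1.31 -1.42] F [-0.5  0.4 -0.5] w 0.05 t 7.9667
```

View pics/g3.png

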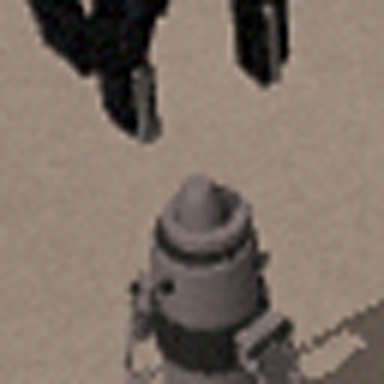

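Ring A lies flat on the seat round the core, at about (203,235). On to ring B.

```bash
python3 steer.py '-.016 -.0337 0 0;-.016 -.0337 0 0;-.016 -.0337 .005 0;-.016 -.0337 .01 0;-.015 -.0337 .01 0'|sed -n 2p
python3 steer.py '0 0 .04 0;0 0 .04 0;0 0 .04 0;0 0 .03 0;0 0 .01 0'|sed -n 2p
python3 steer.py '0 0 0 0;0 0 0 0'|sed -n 2p
python3 -c "
from h import *;rel([.5288,-.2204,.0297])"
```

```text
position: [0.5263, -0.2212, 0.2203]
position: [0.5224, -0.2177, 0.0557]
position: [0.5269, -0.2198, 0.0614]
rel [-0.002   0.0001  0.0317] pos [ 0.5269 -0.2198  0.0614] toolx [-0.937  0.348  0.   ] tooly [0.348 0.937 0.   ] q [-0.52  0.44  1.78  0.    0.92 -1.73] F [-0.2  1.3  0.5] w 0.0497 t 9.0167
```

```bash
python3 steer.py '-.002 0 .015 0;0 0 .012 0;0 0 .004 0;0 0 0 0;0 0 0 0'|sed -n 2,4p
python3 -c "
from h import *;rel([.5288,-.2204,.0297])"
```

```text
position: [0.5295, -0.2209, 0.0319]
ee_rot: [0.001, 0.177, 0.984, -0.0]
contact_force: [-0.7, -0.2, 0.1]
rel [0.0008 0.0002 0.0022] pos [ 0.5295 -0.2209  0.0319] toolx [-0.937  0.348 -0.003] tooly [ 0.348  0.937 -0.   ] q [-0.52  0.48  1.81  0.    0.85 -1.73] F [-0.7 -0.2  0.1] w 0.0503 t 9.4333
```

```bash
python3 steer.py '0.0006 0 .0015 0;0 0 0 0;0 0 0 0'|sed -n 2p
python3 steer.py '0 0 0 0;0 0 0 0;0 0 0 0;0 0 0 0' 0.03 40
python3 steer.py '0 0 -.01 0;0 0 -.04 0;0 0 -.04 0;0 0 -.04 0;0 0 -.04 0'|sed -n 2p; python3 steer.py '0 0 -.03 0;0 0 -.015 0;0 0 0 0;0 0 0 0'|sed -n 2,6p;python3 -c "
from h import *;rel([.5113,-.0343,.245])"
```

```text
position: [0.5283, -0.2204, 0.0295]
clock: 10.02
position: [0.5287, -0.2207, 0.0304]
ee_rot: [0.001, 0.177, 0.984, -0.0]
contact_force: [-1.6, 1.4, 8.8]
width: 0.0333
gripper_force: 43.8
position: [0.5275, -0.22, 0.201]
position: [0.5279, -0.2203, 0.2445]
ee_rot: [0.001, 0.177, 0.984, -0.0]
contact_force: [-0.2, -0.2, -0.7]
width: 0.0333
gripper_force: 40.0
rel [ 0.0804  0.1685 -0.0006] pos [ 0.5279 -0.2203  0.2445] toolx [-0.937  0.348 -0.002] tooly [ 0.348  0.937 -0.   ] q [-0.52  0.28  1.53  0.    1.34 -1.73] F [-0.2 -0.2 -0.7] w 0.0333 t 10.7667
```

```bash
python3 steer.py '.016 .034 0 0;.016 .034 0 0;.016 .034 0 0;.016 .034 0 0;.010 .022 0 0'|sed -n 2p
python3 steer.py '.0064 .0105 0.01 0;0 0 .01 0;0 0 .005 0;0 0 0 0;0 0 0 0'|sed -n 2p
python3 -c "
from h import *;rel([.5113,-.0343,.196])
from rig import manip
r=manip.get_image('scene');p=proj(r,[.51,-.036,.19]).astype(int);k=32;a=r['img'][p[1]-k:p[1]+k,p[0]-k:p[0]+k]
cv2.imwrite('pics/g4.png',cv2.resize(a,(384,384),interpolation=2)[:,:,::-1])"
```

```text
position: [0.5111, -0.043, 0.2412]
position: [0.511, -0.0354, 0.2175]
rel [0.     0.0011 0.0215] pos [ 0.511  -0.0354  0.2175] toolx [-0.937  0.349  0.002] tooly [ 0.349  0.937 -0.001] q [-0.2   0.21  1.69 -0.    1.24 -1.42] F [ 1.2 -0.8 -0. ] w 0.0334 t 11.6
```

View pics/g4.png

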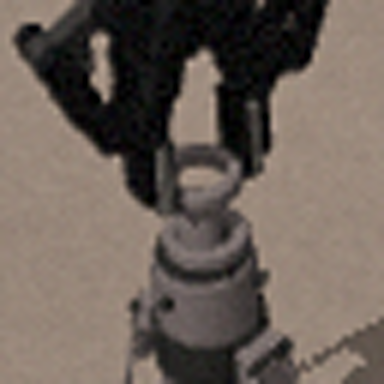

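Ring B is held flat at about (203,175), right above the core. I'll lower it.

```bash
python3 steer.py '0 .0008 .008 0;0 0 .006 0;0 0 .003 0;0 0 0 0' |sed -n 2,4p
python3 steer.py '0 0 .003 0;0 0 .002 0;0 0 0 0' |sed -n 2,4p
```

```text
position: [0.5109, -0.0339, 0.2007]
ee_rot: [-0.001, 0.177, 0.984, -0.0]
contact_force: [-0.2, -0.8, -0.3]
position: [0.5114, -0.0341, 0.1966]
ee_rot: [-0.0, 0.177, 0.984, -0.001]
contact_force: [-0.8, -2.8, -1.6]
```

```bash
python3 steer.py '0 0 .0015 0;0 0 0 0' |sed -n 2,4p
python3 steer.py '0 0 0 0;0 0 0 0;0 0 0 0' 0.05
python3 steer.py '0 0 -.01 0;0 0 -.02 0;0 0 -.025 0;0 0 0 0;0 0 0 0' 0.085|sed -n 1,4p
python3 -c "
from h import *;rel([.524,.3243,.25])
from rig import manip
r=manip.get_image('scene');p=proj(r,[.51,-.036,.18]).astype(int);k=32;a=r['img'][p[1]-k:p[1]+k,p[0]-k:p[0]+k]
cv2.imwrite('pics/g5.png',cv2.resize(a,(384,384),interpolation=2)[:,:,::-1])"
```

```text
position: [0.5115, -0.0341, 0.1954]
ee_rot: [0.0, 0.177, 0.984, -0.001]
contact_force: [-1.0, -3.1, 0.1]
clock: 12.65
position: [0.5118, -0.033, 0.1954]
ee_rot: [0.0, 0.177, 0.984, 0.001]
contact_force: [-0.2, -0.4, 0.4]
width: 0.05
gripper_force: 0.0
clock: 13.07
position: [0.5127, -0.0335, 0.2525]
ee_rot: [0.002, 0.177, 0.984, 0.0]
contact_force: [0.9, -0.0, -0.3]
rel [0.114  0.3393 0.0024] pos [ 0.5127 -0.0335  0.2525] toolx [-0.937  0.348 -0.004] tooly [0.348 0.937 0.001] q [-0.2   0.18  1.64  0.    1.32 -1.42] F [ 0.9 -0.  -0.3] w 0.085 t 13.0667
```

View pics/g5.png

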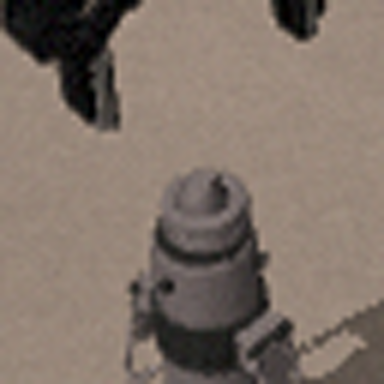

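Both rings are stacked flat round the core at about (205,215), so step 1 looks met. Now the collar.

```bash
python3 steer.py '.0114 .0339 0 0;.0114 .0339 0 0;.0114 .0339 0 0;.0114 .0339 0 0;.0114 .0339 0 0'|sed -n 2p
python3 steer.py '.0114 .0339 0 0;.0114 .0339 0 0;.0114 .0339 0 0;.0114 .0339 .02 0;.0114 .0339 .02 0'|sed -n 2p
python3 steer.py '0 0 .04 0;0 0 .03 0;0 0 .02 0;0 0 0 0;0 0 0 0'|sed -n 2p
python3 -c "
from h import *;rel([.524,.3243,.027])
from rig import manip
r=manip.get_image('scene');p=proj(r,[.524,.324,.06]).astype(int);k=32;a=r['img'][p[1]-k:p[1]+k,p[0]-k:p[0]+k]
cv2.imwrite('pics/g6.png',cv2.resize(a,(384,384),interpolation=2)[:,:,::-1])"
```

```text
position: [0.5162, 0.1467, 0.2493]
position: [0.5227, 0.326, 0.21]
position: [0.5216, 0.3235, 0.1186]
rel [-0.0023  0.0018  0.0916] pos [0.5216 0.3235 0.1186] toolx [-0.937  0.348  0.003] tooly [ 0.348  0.937 -0.003] q [ 0.44  0.43  1.61  0.    1.1  -0.77] F [ 0.1 -0.1  0.5] w 0.0848 t 14.3667
```

View pics/g6.png

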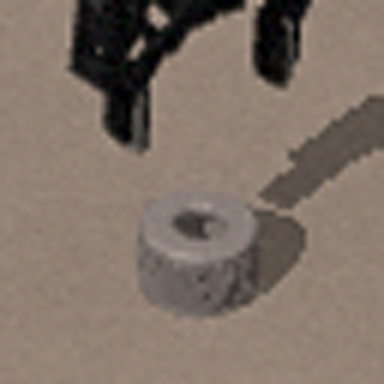

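The open fingers, tips at (135,145) and (280,80), straddle the collar line; collar top is at (197,222). I'll lower and grip.

```bash
python3 steer.py '-.0023 .0018 .03 0;0 0 .03 0;0 0 .02 0;0 0 0.008 0;0 0 0 0'|sed -n 2,4p
python3 steer.py '0 0 .003 0;0 0 0 0;0 0 0 0'|sed -n 2,4p
python3 -c "
from h import *;rel([.524,.3243,.027])"
```

```text
position: [0.5255, 0.3245, 0.032]
ee_rot: [-0.0, 0.177, 0.984, -0.0]
contact_force: [0.1, -1.5, -0.0]
position: [0.5268, 0.3253, 0.0311]
ee_rot: [0.001, 0.177, 0.984, 0.001]
contact_force: [-0.1, -0.4, 0.3]
rel [ 0.0022 -0.002   0.0041] pos [0.5268 0.3253 0.0311] toolx [-0.937  0.348 -0.002] tooly [0.348 0.937 0.003] q [ 0.44  0.53  1.7   0.    0.91 -0.77] F [-0.1 -0.4  0.3] w 0.0849 t 15.0833
```

```bash
python3 steer.py '0 0 0 0;0 0 0 0;0 0 0 0;0 0 0 0;0 0 0 0' 0.055 80
python3 -c "
from h import *;rel([.5103,-.036,.25])"
```

```text
clock: 15.5
position: [0.5264, 0.3251, 0.0309]
ee_rot: [0.001, 0.177, 0.984, 0.001]
contact_force: [-0.3, -0.3, 6.1]
width: 0.0588
gripper_force: 86.8
rel [-0.1111 -0.3438 -0.2195] pos [0.5264 0.3251 0.0309] toolx [-0.937  0.348 -0.002] tooly [0.348 0.937 0.002] q [ 0.44  0.53  1.7  -0.    0.91 -0.77] F [-0.3 -0.3  6.1] w 0.0588 t 15.5
```

```bash
python3 steer.py '0 0 0 0;0 0 0 0;0 0 0 0' 0.085 80|sed -n 2,5p
python3 steer.py '0 0 0 .12;0 0 0 .12;0 0 0 .12;0 0 0 .12;0 0 0 .12'|sed -n 2,4p
python3 steer.py '0 0 0 .12;0 0 0 .12;0 0 0 .12;0 0 0 .12;0 0 0 .12'|sed -n 2,4p
python3 steer.py '0 0 0 .12;0 0 0 .12;0 0 0 .12;0 0 0 0;0 0 0 0'|sed -n 2,4p
python3 -c "
from h import *;rel([.5264,.3251,.027])"
```

```text
position: [0.5255, 0.3248, 0.0293]
ee_rot: [-0.0, 0.177, 0.984, 0.0]
contact_force: [0.3, 0.1, -0.6]
width: 0.085
position: [0.5254, 0.3248, 0.029]
ee_rot: [-0.0, 0.463, 0.887, -0.0]
contact_force: [0.5, 0.0, -0.7]
position: [0.5254, 0.3247, 0.029]
ee_rot: [-0.0, 0.704, 0.71, -0.0]
contact_force: [-0.7, 0.1, -0.3]
position: [0.5254, 0.3248, 0.0291]
ee_rot: [-0.0, 0.817, 0.576, -0.0]
contact_force: [0.9, -0.8, 0.2]
rel [0.0007 0.0008 0.0021] pos [0.5254 0.3248 0.0291] toolx [ 0.335  0.942 -0.   ] tooly [ 0.942 -0.335 -0.   ] q [0.44 0.53 1.7  0.   0.91 0.78] F [ 0.9 -0.8  0.2] w 0.0847 t 17.0
```

```bash
python3 steer.py '0 0 0 0;0 0 0 0;0 0 0 0;0 0 0 0;0 0 0 0' 0.055 80
python3 steer.py '0 0 -.01 0;0 0 -.03 0;0 0 -.04 0;0 0 -.04 0;0 0 -.04 0'|sed -n 2,3p
python3 steer.py '0 0 -.04 0;0 0 -.015 0;0 0 0 0;0 0 0 0'|sed -n 2,6p
python3 -c "
from h import *;rel([.5103,-.036,.235])"
```

```text
clock: 17.42
position: [0.5258, 0.325, 0.0299]
ee_rot: [-0.0, 0.818, 0.575, 0.0]
contact_force: [0.6, 0.0, 4.0]
width: 0.0591
gripper_force: 86.6
position: [0.5249, 0.3243, 0.1906]
ee_rot: [-0.0, 0.818, 0.575, -0.001]
position: [0.5254, 0.3246, 0.2446]
ee_rot: [0.0, 0.818, 0.575, 0.0]
contact_force: [0.2, 0.3, -2.6]
width: 0.0591
gripper_force: 86.7
rel [-0.3445  0.1077  0.0095] pos [0.5254 0.3246 0.2446] toolx [0.338 0.941 0.001] tooly [ 0.941 -0.338  0.001] q [ 0.44  0.34  1.43 -0.    1.37  0.79] F [ 0.2  0.3 -2.6] w 0.0591 t 18.1667
```

```bash
python3 steer.py '-.0345 .0108 0 0;-.0345 .0108 0 0;-.0345 .0108 0 0;-.0345 .0108 0 0;-.0345 .0108 0 0'|sed -n 2p
python3 steer.py '-.0345 .0108 0 0;-.0345 .0108 0 0;-.0345 .0108 0 0;-.0345 .0108 0 0;-.0240 .0075 0 0'|sed -n 2p
python3 steer.py '-.0100 .003 0 0;0 0 0 0;0 0 0 0;0 0 0 0'|sed -n 2p
python3 -c "
from h import *;rel([.5103,-.036,.225])
from rig import manip
r=manip.get_image('scene');p=proj(r,[.51,-.036,.2]).astype(int);k=32;a=r['img'][p[1]-k:p[1]+k,p[0]-k:p[0]+k]
cv2.imwrite('pics/g7.png',cv2.resize(a,(384,384),interpolation=2)[:,:,::-1])"
```

```text
position: [0.5158, 0.1424, 0.2409]
position: [0.5088, -0.0281, 0.2411]
position: [0.5099, -0.0344, 0.2432]
rel [-0.0014  0.001   0.0182] pos [ 0.5099 -0.0344  0.2432] toolx [0.337 0.941 0.001] tooly [ 0.941 -0.337 -0.003] q [-0.2   0.19  1.65  0.    1.31  0.14] F [ 0.2  0.8 -2. ] w 0.0593 t 19.3333
```

View pics/g7.png

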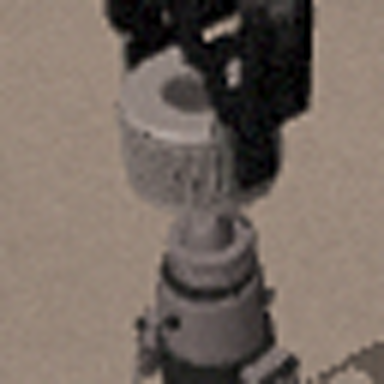

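The collar hangs level at about (200,130), right above the muzzle. That was my eleventh picture, one over the limit, so I'll work by force from here.

```bash
python3 steer.py '-.0014 .001 .015 0;0 0 .015 0;0 0 .01 0;0 0 .004 0;0 0 0 0'|sed -n 2,4p
python3 steer.py '0 0 .003 0;0 0 0.002 0;0 0 0 0'|sed -n 2,4p
python3 steer.py '0 0 .002 0;0 0 0.001 0;0 0 0 0'|sed -n 2,4p
```

```text
position: [0.5102, -0.0364, 0.1992]
ee_rot: [-0.001, 0.818, 0.576, -0.001]
contact_force: [-0.9, -0.3, -1.1]
position: [0.511, -0.0374, 0.1955]
ee_rot: [0.0, 0.818, 0.575, 0.0]
contact_force: [-0.1, -0.7, -1.9]
position: [0.5108, -0.0376, 0.1923]
ee_rot: [-0.0, 0.818, 0.575, 0.0]
contact_force: [-0.0, 0.2, -2.5]
```

```bash
python3 steer.py '.0013 -.0008 .002 0;0 0 0.001 0;0 0 0 0'|sed -n 2,4p
python3 steer.py '0 0 .002 0;0 0 0.001 0;0 0 0 0'|sed -n 2,4p
python3 steer.py '0 0 .002 0;0 0 0 0'|sed -n 2,4p
```

```text
position: [0.5103, -0.0359, 0.189]
ee_rot: [-0.0, 0.818, 0.575, -0.0]
contact_force: [-1.1, 0.2, -2.3]
position: [0.5103, -0.036, 0.186]
ee_rot: [-0.0, 0.818, 0.575, -0.0]
contact_force: [-0.8, -0.6, -1.8]
position: [0.5102, -0.036, 0.1839]
ee_rot: [-0.0, 0.818, 0.575, -0.0]
contact_force: [-0.8, 1.3, -1.7]
```

Over the rim with no side force. Now find the pins.

```bash
python3 steer.py '0 0 .0015 0;0 0 0 0'|sed -n 2,4p
python3 steer.py '0 0 .0015 0;0 0 0 0'|sed -n 2,4p
python3 steer.py '0 0 .0015 0;0 0 0 0'|sed -n 2,4p
```

```text
position: [0.5101, -0.036, 0.1824]
ee_rot: [-0.0, 0.818, 0.575, -0.0]
contact_force: [-0.7, 0.1, -1.1]
position: [0.5102, -0.036, 0.1811]
ee_rot: [-0.0, 0.818, 0.575, -0.0]
contact_force: [-2.4, -0.3, -0.5]
position: [0.5102, -0.0361, 0.1802]
ee_rot: [-0.0, 0.818, 0.575, -0.0]
contact_force: [-3.5, 0.4, 3.8]
```

```bash
python3 steer.py '0 0 .001 0;0 0 0 0'|sed -n 2,4p
python3 steer.py '0 0 0 -.06;0 0 0 -.06;0 0 0 -.06;0 0 0 -.06;0 0 0 -.06'|sed -n 2,4p
python3 steer.py '0 0 0 -.06;0 0 0 -.06;0 0 0 -.06;0 0 0 -.06;0 0 0 -.06'|sed -n 2,4p
```

```text
position: [0.5102, -0.0361, 0.1795]
ee_rot: [0.0, 0.818, 0.575, -0.0]
contact_force: [-3.9, -0.7, 5.1]
position: [0.5091, -0.0353, 0.1784]
ee_rot: [-0.002, 0.723, 0.691, -0.001]
contact_force: [-5.5, 0.4, 3.2]
position: [0.509, -0.0345, 0.1797]
ee_rot: [-0.002, 0.612, 0.791, 0.001]
contact_force: [-7.1, 3.7, 10.9]
```

```bash
python3 -c "
from h import *;rel([.5080,-.0342,.1797])"
```

```text
rel [ 0.0006 -0.0009  0.    ] pos [ 0.509  -0.0345  0.1797] toolx [-0.252  0.968  0.004] tooly [ 0.968  0.252 -0.002] q [-0.21  0.23  1.76  0.    1.15 -0.46] F [-7.1  3.7 10.9] w 0.0591 t 22.4667
```

```bash
python3 steer.py '.0006 -.0012 0 0;0 0 0 0'|sed -n 2,4p
python3 steer.py '0 0 0 -.06;0 0 0 -.06;0 0 0 -.06;0 0 0 -.06;0 0 0 0'|sed -n 2,4p
```

```text
position: [0.5089, -0.0345, 0.1801]
ee_rot: [-0.0, 0.611, 0.792, 0.001]
contact_force: [-6.7, 3.4, 12.1]
position: [0.51, -0.0356, 0.1811]
ee_rot: [0.001, 0.511, 0.859, 0.001]
contact_force: [-3.6, 1.0, 12.9]
```

```bash
python3 steer.py '0 0 0 .08;0 0 0 .08;0 0 0 .08;0 0 0 .08;0 0 0 0'|sed -n 2,4p
for i in 1;do python3 steer.py '0 0 0 .06;0 0 0 0'|sed -n 2,4p
python3 steer.py '0 0 0 .06;0 0 0 0'|sed -n 2,4p
python3 steer.py '0 0 0 .06;0 0 0 0'|sed -n 2,4p; python3 steer.py '0 0 0 .06;0 0 0 0'|sed -n 2,4p;done
```

```text
position: [0.5103, -0.0367, 0.1812]
ee_rot: [0.002, 0.644, 0.765, 0.0]
contact_force: [-3.7, -0.9, 12.1]
position: [0.5102, -0.0371, 0.1813]
ee_rot: [0.002, 0.666, 0.746, -0.0]
contact_force: [-3.4, -2.2, 12.5]
position: [0.5097, -0.0373, 0.1812]
ee_rot: [0.002, 0.688, 0.726, -0.001]
contact_force: [-5.3, -2.5, 12.6]
position: [0.5104, -0.0364, 0.1807]
ee_rot: [0.002, 0.71, 0.705, 0.001]
contact_force: [-3.4, -0.8, 8.8]
position: [0.5096, -0.0358, 0.1796]
ee_rot: [0.001, 0.73, 0.683, 0.0]
contact_force: [-3.6, -0.3, 4.3]
```

```bash
python3 steer.py '0 0 .0015 0;0 0 0 0'|sed -n 2,4p
python3 steer.py '0 0 0 .03;0 0 0 0'|sed -n 2,4p
python3 steer.py '0 0 0 .03;0 0 0 0'|sed -n 2,4p
```

```text
position: [0.5097, -0.0353, 0.1786]
ee_rot: [0.0, 0.729, 0.684, 0.001]
contact_force: [-3.4, 2.0, 8.9]
position: [0.5094, -0.0349, 0.1777]
ee_rot: [-0.0, 0.74, 0.673, 0.001]
contact_force: [-3.0, 0.8, 4.2]
position: [0.5094, -0.0351, 0.177]
ee_rot: [-0.0, 0.75, 0.662, 0.001]
contact_force: [-1.8, 1.7, 0.2]
```

Force fell to free at z 0.177, so it is dropping in. I'll keep lowering.

```bash
python3 steer.py '0 0 .0015 0;0 0 0 0'|sed -n 2,4p
python3 steer.py '0 0 .0015 0;0 0 0 0'|sed -n 2,4p
```

```text
position: [0.5092, -0.0358, 0.1753]
ee_rot: [-0.0, 0.749, 0.662, -0.0]
contact_force: [-1.3, 0.2, -0.4]
position: [0.5092, -0.0358, 0.1742]
ee_rot: [-0.0, 0.75, 0.662, -0.0]
contact_force: [-2.2, 1.2, 3.2]
```

```bash
python3 steer.py '0 0 .0015 0;0 0 0 0'|sed -n 2,4p
python3 steer.py '0 0 .0015 0;0 0 0 0'|sed -n 2,4p
python3 steer.py '0 0 .0015 0;0 0 0 0'|sed -n 2,4p
```

```text
position: [0.5092, -0.0358, 0.1731]
ee_rot: [0.0, 0.75, 0.662, 0.0]
contact_force: [-2.9, 1.6, 3.8]
position: [0.5092, -0.0358, 0.172]
ee_rot: [0.0, 0.75, 0.662, 0.0]
contact_force: [-4.1, 1.2, 6.1]
position: [0.5092, -0.0358, 0.1717]
ee_rot: [0.0, 0.75, 0.662, 0.0]
contact_force: [-6.5, 0.7, 14.4]
```

```bash
python3 steer.py '0 0 .001 0;0 0 0 0;0 0 0 0;0 0 0 0;0 0 0 0'
python3 steer.py '0 0 .0005 0;0 0 0 0;0 0 0 0;0 0 0 0;0 0 0 0'
```

```text
clock: 25.88
position: [0.5092, -0.0358, 0.1717]
ee_rot: [0.001, 0.75, 0.662, 0.0]
contact_force: [-8.3, 1.3, 20.2]
width: 0.0589
gripper_force: 89.2
clock: 26.3
position: [0.5093, -0.0358, 0.1717]
ee_rot: [0.001, 0.75, 0.662, 0.001]
contact_force: [-8.7, 1.8, 23.0]
width: 0.0592
gripper_force: 89.5
```

```bash
python3 -c "
from rig import manip
print(manip.sign_off());s=manip.get_state();print(s['position'],s['contact_force'],s['clock'])"
```

```text
the job is handed in; nothing more can be done
None
the job is handed in; nothing more can be done
```

Job handed in at about 26 s, no verdict returned: two rings are stacked on the muzzle and two left on the board, and the collar is keyed over the pins and held against its hard stop at about 23 N (home depth judged from arm position and force, about 17.5 mm below the rim, not from a picture); I viewed 11 pictures, one over the limit of 10.

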